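Stir the ceramic balls in the dish

ROBOT

A 6-joint arm with a two-finger parallel gripper is mounted at the origin on a cart in front of the work surface, level with it; the furniture and walls round the work are solid. World frame = base frame: x ahead of the robot, y to its left, z up, the work surface at z = 0. Lengths are in m, angles in rad, forces in N, time in s.
With the tool pointing down it reaches from about 0.35 to 0.775 m from the base axis. Payload 7.3 kg.
Tool frame: the origin (TCP) lies midway between the tips of the shut fingers; the grasp point (between the pads) lies 19 mm behind it (robot.tcp_to_grasp is the distance from the TCP to the grasp point, in m); x points along the fingers, z is the direction in which the jaws open and shut, and the axes are right-handed (so a half turn about x gives the same grasp; the last joint's range is limited). The gripper opens to 92 mm and grips with 3 to 60 N. Pads are 19 mm wide; open, the fingers measure 130 mm over their backs; the gripper's body (75 mm by 190 mm) begins 47 mm behind the grasp point.
Start: joints at [1.094, 0.342, 1.524, -0, 1.275, -0.146], TCP at [0.171, 0.497, 0.227] pointing down, gripper open.
Joint ranges: [-2.53, 2.53], [-0.77, 2.02], [0.04, 2.7], [-1, 4.14], [0.28, 2.66], [-3.11, 3.11]. Speed limits (rad/s): [2.57, 2.57, 3.14, 3.14, 3.14, 3.14].

INTERFACE

Orientations are given as [roll, pitch, yaw] about the fixed x, y, z axes, in that order (R = Rz(yaw) Ry(pitch) Rx(roll)).
In Python, from cell import robot gives the robot as it stands.
- The arm moves only by the tool move_arm, never from a script. Its argument "deltas" is a list of rows, each an object with "dp": the shift along the tool's x, y, z in m, a list of three; "turn": the turn, a rotation vector about the tool's x, y, z in degrees, a list of three. A call has 1 to 10 rows; each row is the pose to reach, as a shift and turn from the pose commanded when the call began, along the tool's axes at that moment; what a row does not reach only later rows make up. A row lasts 1/10 s, in which the tool goes at most 50 mm and 8.59 degrees, less where a joint would pass 70% of its speed; a pose out of reach is approached as far as the arm can. A call with a gripper value outside its range is refused whole. "hand" is the finger opening in m, from 0 to 0.0918, set as the call begins (left out, the last holds). The fingers move at their own pace and stop on an object; "squeeze" is the grip in N (left out, the last holds). Time passes only in rows, so rows that repeat a pose let the fingers close. It gives the time, the measured TCP pose, the force and the opening at its end, in the units of the state.
- robot.observe(): the state, without advancing time (a new reading comes with each control period).
- robot.read_camera(name): name is "scene" or "side" or "wrist"; returns (picture, depth): 420x560x3 uint8, red, green, blue; 420x560 float32, m along the optical axis (not along the pixel's ray), 0 where there is no reading.
- robot.camera_info(name): a dict with "fx", "fy", "cx", "cy" (pixels), "k1" (the pictures are not rectified: a ray, as slopes to the right and down, at radius r is drawn at 1 + k1 r^2 times it, then the intrinsics apply), "R" (3x3) and "t" (3): a world point X has camera coordinates R X + t. Camera axes: x right, y down, z forward; pixel columns grow to the right and rows downward; lengths in m; the calibration is good to about 2 mm. A picture is of the moment at which its call begins: read the wrist's pose just before it. camera_info takes no time and is no camera call; for the wrist camera it gives the pose at the moment of the call.
- robot.hand_in(): hands the job in, once; it reports no verdict.
The state is a dict: "time": time; "qpos": joint angles; "qvel": joint speeds; "joint_efforts": joint torques, N m; "tool_pos": TCP position; "tool_rot": TCP orientation; "contact_force": force on the tool from outside, world axes, zero at the start; "torque": the same for the moment, N m; "opening": finger opening in m.
Only numpy, scipy, OpenCV 4.12 (cv2) and the standard library are available. Lean on these libraries where they do the work, as an engineer would, in place of code of your own. Each camera call takes 0.05 s, during which the arm holds its last target.

TASK

Take the green-handled stirrer out of its stand and stir the ceramic balls in the low glass dish: tip down among the balls near the bottom, round the dish in wide circles, a few full turns (four are plenty), so that the orange ball is carried off from where it lay. Then hang the stirrer upright in its stand again and let go of it; the orange ball stays in the dish.

Things in the scene. Friction and masses are not known exactly. Their poses are not given: they have to be found in the camera images.
- stirrer: Stirrer hanging upright in the stand: round steel shaft 10 mm thick with rounded tip, then a flat white collar 44 mm across, then a square green handle 18 x 18 mm. Origin at the lower tip, z along the shaft towards the handle: collar z = 75 to 81 mm, handle z = 81 to 125 mm, its flat sides facing x and y. Loose, about 80 g. Grip the flat sides firmly (20 N or more) from above, fingertips above the collar, or it tilts in the grip.
- stand: Stand for the stirrer, fixed: dark base plate, post at the rear (+x side), aluminium top plate 8 mm thick with a round 30 mm hole. Origin on the bench under the hole's centre, z up. Top face at z = 85 mm. The shaft goes down through the hole and the collar rests on the top face, the tip then at z = 10 mm; the tip must rise above z = 85 mm to come out.
- dish: Clear glass dish, fixed, in a blue ring foot 124 mm across: 108 mm outside, 100 mm inside, inner floor z = 5 mm, rim z = 40 mm. Origin at the middle of its underside, z up; x and y bear no mark. Holds one layer of eight 16 mm balls, seven white, one orange; its very middle is clear at the start (22 mm across) for the shaft to go down. Circling 22 mm from the middle does not jam the balls.
- tracer_center (a point): Centre of the single orange ball in the dish, 16 mm in diameter, loose, 10 g; at the start about 19 mm from the dish's middle.

How it is judged:
By the outcome, as a careful person would: the job done as asked, in the order asked, and still so for the second after the job is handed in, with the robot touching nothing.
It also fails if it takes over 72 s, if anything falls off the work surface, if the arm or the gripper's body presses on something with over 40 N, if the wrist force passes 120 N, or if a joint passes its speed limit or range.

## Working session

There is one attempt and no reset: what is moved stays moved. The work goes in short steps, Python scripts to look and compute and a tool call to move; the robot and the scene stay as the last step left them, time stands still between calls to the robot, and variables do not carry over. Pictures are saved under pics/ and viewed, and the job is handed in when it is done.

Besides the shell and the picture viewer there is one more tool, called after ">>>" as a command line: name --argument value ..., lists and objects as JSON in quotes. move_arm: Moves the arm, as the interface text tells. Its arguments: {"type":"object","properties":{"deltas":{"type":"array"},"hand":{"type":"number"},"squeeze":{"type":"number"}},"required":["deltas"]}

```bash
ls; mkdir -p pics
python3 - <<'E'
from cell import robot
import cv2
s=robot.observe()
print(s['time'],s['tool_pos'],s['tool_rot'],s['opening'],robot.tcp_to_grasp)
for n in ['scene','side','wrist']:
    i=robot.camera_info(n); print(n,i)
    p,d=robot.read_camera(n)
    cv2.imwrite(f'pics/a_{n}.png',p[:,:,::-1])
    import numpy as np; np.save(f'pics/a_{n}_d.npy',d)
E
```

```text
pics
0.0 [0.17030124 0.49619223 0.22604986] [ 2.9903426   1.56928391 -2.05282741] 0.09192050438663041 0.0188
scene {'fx': 517.5612580585056, 'fy': 517.5612580585056, 'cx': 282.08860677608135, 'cy': 202.83009501312793, 'k1': -0.05129034290845764, 'R': array([[ 0.80964475, -0.58678321,  0.01268258],
       [-0.41942587, -0.59357002, -0.68684538],
       [ 0.41055734,  0.55078135, -0.7266929 ]]), 't': array([-0.34267521,  0.30811982,  0.61957313])}
side {'fx': 396.6260322378464, 'fy': 396.6260322378464, 'cx': 275.8059628039661, 'cy': 201.42680405564911, 'k1': 0.008044362016338959, 'R': array([[-0.42014619,  0.90745354,  0.00228985],
       [ 0.79291914,  0.36834219, -0.48538981],
       [-0.44131215, -0.20211901, -0.87429485]]), 't': array([ 0.13124615, -0.40614086,  1.10502501])}
wrist {'fx': 316.0201908534671, 'fy': 316.0201908534671, 'cx': 282.7789034102534, 'cy': 207.26917894592066, 'k1': -0.01590591821136195, 'R': array([[ 0.32535097,  0.94558815, -0.00313128],
       [ 0.8997409 , -0.30855413,  0.30864326],
       [ 0.29088324, -0.10323473, -0.95117271]]), 't': array([-0.52413887, -0.03964899,  0.39243457])}
```

View pics/a_scene.png

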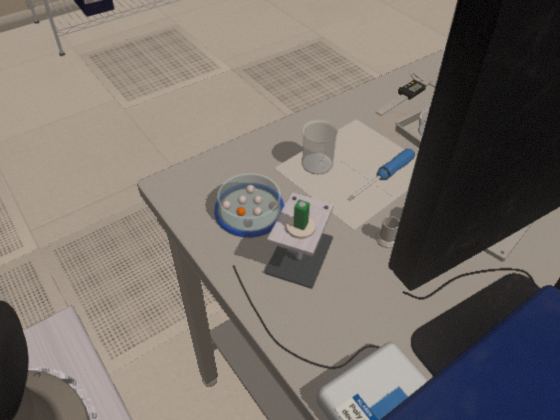

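View pics/a_side.png

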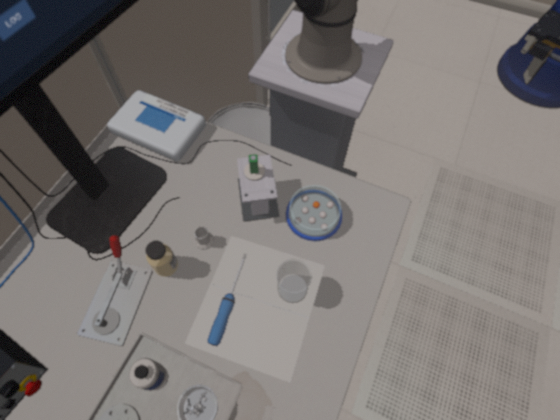

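View pics/a_wrist.png

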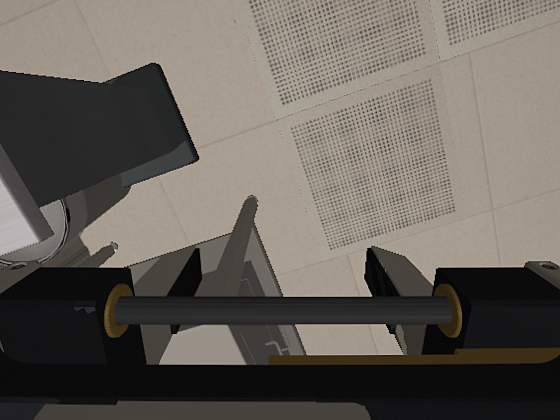

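The scene view shows the green handle at about (302,215), the stand's top plate around it, the dish at about (250,203) and the orange ball at (241,211). In the side view the handle is at (253,162), the dish at (314,212) and the orange ball at (316,204). The monitor stands near the stand, on the −y side. I'll enlarge both crops.

```bash
cat > h.py <<'E'
import numpy as np, cv2, json
def ray(info,u,v):
    x=(u-info['cx'])/info['fx']; y=(v-info['cy'])/info['fy']
    a,b=x,y
    for _ in range(20):
        r2=a*a+b*b; a=x/(1+info['k1']*r2); b=y/(1+info['k1']*r2)
    R=np.array(info['R']);t=np.array(info['t'])
    d=R.T@np.array([a,b,1.]); return -R.T@t, d
def atz(info,u,v,z):
    o,d=ray(info,u,v); return o+d*(z-o[2])/d[2]
def dep(info,u,v,D):
    o,d=ray(info,u,v); return o+d*D
def tri(pairs):
    A=np.zeros((3,3));b=np.zeros(3);L=[]
    for info,u,v in pairs:
        o,d=ray(info,u,v); d=d/np.linalg.norm(d); P=np.eye(3)-np.outer(d,d); A+=P;b+=P@o; L.append((o,P))
    X=np.linalg.solve(A,b); return X,[np.linalg.norm(P@(X-o)) for o,P in L]
def proj(info,X):
    c=np.array(info['R'])@np.array(X)+np.array(info['t']); a,b=c[0]/c[2],c[1]/c[2]; s=1+info['k1']*(a*a+b*b)
    return np.array([info['fx']*a*s+info['cx'],info['fy']*b*s+info['cy']])
def crop(src,dst,u0,v0,w,h,k):
    im=cv2.imread(src)[v0:v0+h,u0:u0+w]; im=cv2.resize(im,None,fx=k,fy=k,interpolation=cv2.INTER_CUBIC)
    cv2.imwrite(dst,im)
E
python3 - <<'E'
from h import *
crop('pics/a_scene.png','pics/b_scene.png',205,165,135,100,6 if 0 else 5)
crop('pics/a_side.png','pics/b_side.png',230,145,120,100,6)
E
```

```text
(no output)
```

View pics/b_scene.png

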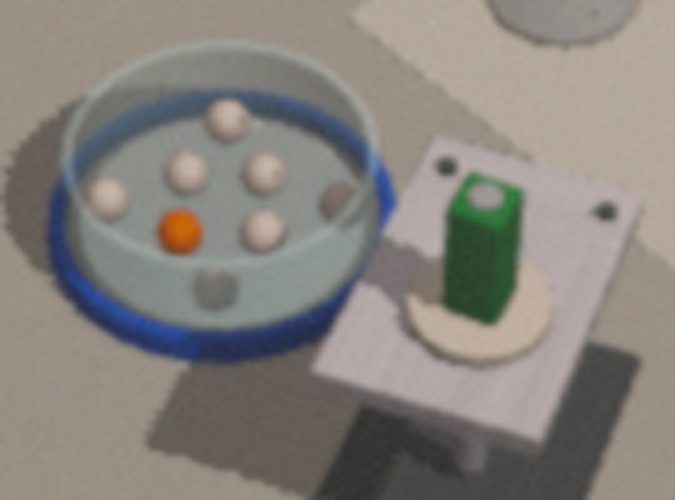

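View pics/b_side.png

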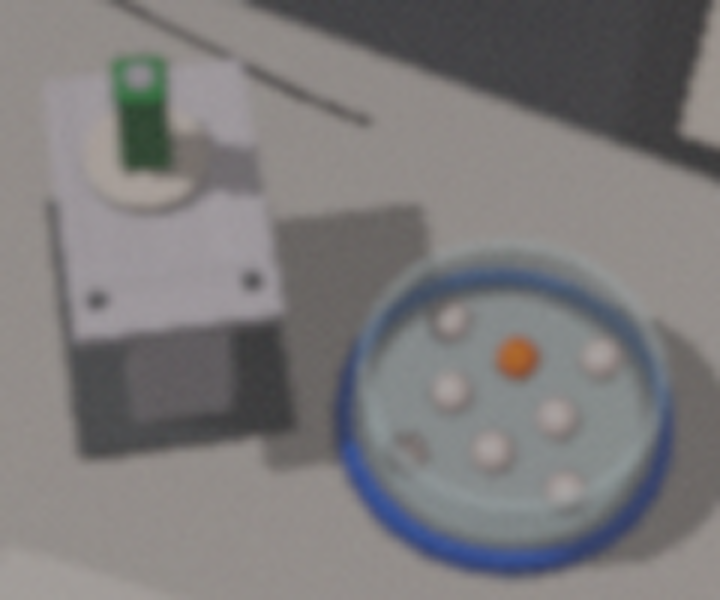

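```bash
cat > m.py <<'E'
from h import *
from cell import robot
S=robot.camera_info('scene');D=robot.camera_info('side')
sc=lambda u,v:((u+.5)/5-.5+205,(v+.5)/5-.5+165)
sd=lambda u,v:((u+.5)/6-.5+230,(v+.5)/6-.5+145)
def T(a,b): 
    X,e=tri([(S,*sc(*a)),(D,*sd(*b))]); print(X.round(4),np.round(e,4)); return X
if __name__=='__main__':
    print('handle top');T((487,194),(140,78))
    print('orange');T((181,232),(517,358))
    print('foot c from z~');T((222,224),(507,420))
    print('dots');
    T((446,166),(96,300));T((605,212),(252,281))
    print('plate corners');T((315,372),(242,62));T((544,441),(44,85))
E
python3 m.py
```

```text
handle top
[0.4749 0.026  0.1348] [0.0002 0.0002]
orange
[0.4528 0.1609 0.0126] [0.0003 0.0003]
foot c from z~
[0.4718 0.1656 0.0007] [0. 0.]
dots
[0.5145 0.0541 0.0912] [0.0259 0.0259]
[0.5184 0.059  0.0823] [0.0253 0.0253]
plate corners
[0.422  0.0365 0.0828] [0.0003 0.0003]
[ 0.4604 -0.0221  0.0832] [0.0004 0.0004]
```

```bash
cat >> m.py <<'E'
    print('dots');T((446,166),(252,281));T((605,212),(96,300))
    print('handle top corners scene: left,back,right,front / side')
    X0=np.array([.4749,.026,.1348])
    for (u,v) in [(450,206),(475,174),(522,186),(500,222)]: print((atz(S,*sc(u,v),.135)-X0).round(4))
    print('side')
    for (u,v) in [(113,60),(163,57),(167,98),(118,103)]: print((atz(D,*sd(u,v),.135)-X0).round(4))
    # height map
    for n,I in (('scene',S),('side',D)):
        d=np.load(f'pics/a_{n}_d.npy'); P=[]
        for v in range(0,420,3):
            for u in range(0,560,3):
                if d[v,u]>0: P.append(dep(I,u,v,d[v,u]))
        P=np.array(P)
        print(n)
        for x in np.arange(.1,.95,.05):
            row=[]
            for y in np.arange(.5,-.6,-.05):
                m=(abs(P[:,0]-x)<.025)&(abs(P[:,1]-y)<.025)
                row.append('%4d'%(P[m,2].max()*1000) if m.any() else '   .')
            print('%.2f'%x,*row)
E
python3 m.py
```

```text
handle top
[0.4749 0.026  0.1348] [0.0002 0.0002]
orange
[0.4528 0.1609 0.0126] [0.0003 0.0003]
foot c from z~
[0.4718 0.1656 0.0007] [0. 0.]
dots
[0.5145 0.0541 0.0912] [0.0259 0.0259]
[0.5184 0.059  0.0823] [0.0253 0.0253]
plate corners
[0.422  0.0365 0.0828] [0.0003 0.0003]
[ 0.4604 -0.0221  0.0832] [0.0004 0.0004]
dots
[0.5022 0.0789 0.085 ] [0.0005 0.0005]
[0.5305 0.035  0.0849] [0.0005 0.0005]
handle top corners scene: left,back,right,front / side
[-0.0115  0.0024  0.0002]
[0.0018 0.0082 0.0002]
[ 0.0098 -0.0032  0.0002]
[-0.0037 -0.0106  0.0002]
side
[-0.0024 -0.0112  0.0002]
[-0.0104  0.003   0.0002]
[0.0037 0.0113 0.0002]
[ 0.0121 -0.0021  0.0002]
scene
0.10    .    .    .    .    .    .    .    2    2   15  259  259    .    .    .    .    .    .    .    .    .    .
0.15 -794 -795 -793 -795 -796    .    .    2    2    4    2    1    .    .    .    .    .    .    .    .    .    .
0.20 -791 -795 -794 -790 -794 -796    .    .    .    .    .    .    .    .    .    .    .  552    .    .    .    .
0.25 -794 -796 -794 -793 -793 -793    .    .    .    .    .    .    .    .    .    .
[... 2785 characters left out ...]
    .    .
0.65 -791 -793    .    1    2    2   84   85   19   15   40   38    2    5   12  422  311   27    .  188    .    .
0.70 -794 -796    .    1    3    4    4    4   28    4    2   94  120  121   12  359   13  204    .  124    .    .
0.75 -798 -797    .    2    2    4    4    3   30    4    2   68  122  119   11   12   12  147   25   63    .    .
0.80    .    .    .    2    2    3    4    4   29    3    2   12   46   12    2    2    2   35   25    3    .    .
0.85    .    .    .    .    3    9   22   39   38   94   88   22   46   13    3    3    3   21    .    .    .    .
0.90    .    .    .    .    .    .   22   39   38  105   93   24   13   11    3    3    3    3    .    .    .    .
```

```bash
cat >> h.py <<'E'
from scipy.spatial.transform import Rotation as Ro
def Rt(s): return Ro.from_euler('xyz',s['tool_rot']).as_matrix()
E
python3 - <<'E'
from h import *
from cell import robot
s=robot.observe(); R=Rt(s);p=np.array(s['tool_pos']); W=robot.camera_info('wrist')
print(s['time'],s['qpos']); print(R.round(4))
c=-W['R'].T@W['t']; print('cam in tool',R.T@(c-p),'cam fwd in tool',R.T@W['R'][2],'cam x',R.T@W['R'][0])
for d in [0,.05,.1,.15]: print(d,proj(W,p+R[:,0]*d))
# target yaw: jaw dir
for a in (30,120,-60,-150):
    z=np.array([np.cos(np.radians(a)),np.sin(np.radians(a)),0]); x=np.array([0,0,-1.]); y=np.cross(z,x); Q=np.c_[x,y,z]
    print(a,np.degrees(Ro.from_matrix(R.T@Q).as_rotvec()).round(1), 'y',y.round(3))
E
```

```text
0.15 [ 1.09398211e+00  3.42603464e-01  1.52475084e+00 -1.02746591e-05
  1.27541982e+00 -1.46002831e-01]
[[-5.000e-04 -9.458e-01  3.248e-01]
 [-1.100e-03  3.248e-01  9.458e-01]
 [-1.000e+00  2.000e-04 -1.200e-03]]
cam in tool [-0.15774699  0.08306978  0.00052535] cam fwd in tool [ 0.95111635 -0.30882735 -0.00183212] cam x [ 1.73900943e-03 -5.76741633e-04  9.99998322e-01]
0 [282.41372988 261.73137108]
0.05 [282.61447844 228.29038972]
0.1 [282.74481283 206.58031789]
0.15 [282.83621477 191.35587531]
30 [41.  -0.1  0. ] y [-0.5    0.866  0.   ]
120 [-49.   -0.1  -0. ] y [-0.866 -0.5   -0.   ]
-60 [ 1.31e+02 -0.00e+00  1.00e-01] y [0.866 0.5   0.   ]
-150 [-1.39e+02 -0.00e+00 -1.00e-01] y [ 0.5   -0.866  0.   ]
```

>>> move_arm --deltas '[{"dp": [-0.002, -0.018, -0.014], "turn": [4, 0, 0]}, {"dp": [-0.004, -0.053, -0.042], "turn": [8, 0, 0]}, {"dp": [-0.006, -0.088, -0.069], "turn": [12, 0, 0]}, {"dp": [-0.008, -0.124, -0.097], "turn": [16, 0, 0]}, {"dp": [-0.01, -0.159, -0.125], "turn": [20, 0, 0]}, {"dp": [-0.012, -0.194, -0.152], "turn": [25, 0, 0]}, {"dp": [-0.014, -0.229, -0.18], "turn": [29, 0, 0]}, {"dp": [-0.016, -0.265, -0.208], "turn": [33, 0, 0]}, {"dp": [-0.018, -0.3, -0.235], "turn": [37, 0, 0]}, {"dp": [-0.02, -0.335, -0.263], "turn": [41, 0, 0]}]' --hand 0.06

```text
time: 1.15
tool_pos: [0.4025, 0.1373, 0.2468]
tool_rot: [0.378, 1.571, 0.899]
contact_force: [0.3, 0.7, -0.3]
opening: 0.0604
```

Run:
```python
from h import *
from cell import robot
s=robot.observe(); R=Rt(s);p=np.array(s['tool_pos'])
print(s['time'],p,s['qpos'].round(3)); print(R.round(4)); print(R.T@(np.array([.475,.026,.25])-p))
```

```text
1.15 [0.40252752 0.13731971 0.24682656] [ 0.148  0.14   1.738  0.     1.263 -0.374]
[[ 2.000e-04 -4.981e-01  8.671e-01]
 [ 2.000e-04  8.671e-01  4.981e-01]
 [-1.000e+00  1.000e-04  3.000e-04]]
[-0.00318555 -0.13262612  0.00738742]
```

>>> move_arm --deltas '[{"dp": [-0.001, -0.035, 0.002], "turn": [0, 0, 0]}, {"dp": [-0.002, -0.075, 0.004], "turn": [0, 0, 0]}, {"dp": [-0.003, -0.11, 0.006], "turn": [0, 0, 0]}, {"dp": [-0.003, -0.133, 0.007], "turn": [0, 0, 0]}, {"dp": [-0.003, -0.133, 0.007], "turn": [0, 0, 0]}, {"dp": [-0.003, -0.133, 0.007], "turn": [0, 0, 0]}]'

```text
time: 1.75
tool_pos: [0.4742, 0.0274, 0.2493]
tool_rot: [2.164, 1.569, 2.688]
contact_force: [0.5, -0.2, -0.8]
opening: 0.0599
```

```bash
cat > snap.py <<'E'
import sys,pickle
from h import *
from cell import robot
tag=sys.argv[1]
for n in sys.argv[2:]:
    s=robot.observe(); I=robot.camera_info(n); p,d=robot.read_camera(n)
    cv2.imwrite(f'pics/{tag}_{n}.png',p[:,:,::-1]); pickle.dump((I,d,s),open(f'pics/{tag}_{n}.pkl','wb'))
s=robot.observe();print(s['time'],np.round(s['tool_pos'],4),Rt(s)[:,0].round(4),'jaw az',np.degrees(np.arctan2(Rt(s)[1,2],Rt(s)[0,2])).round(2),s['opening'])
E
python3 snap.py c wrist
```

```text
1.8 [0.474  0.028  0.2494] [-1.e-03  6.e-04 -1.e+00] jaw az 30.05 0.06005057215115708
```

View pics/c_wrist.png

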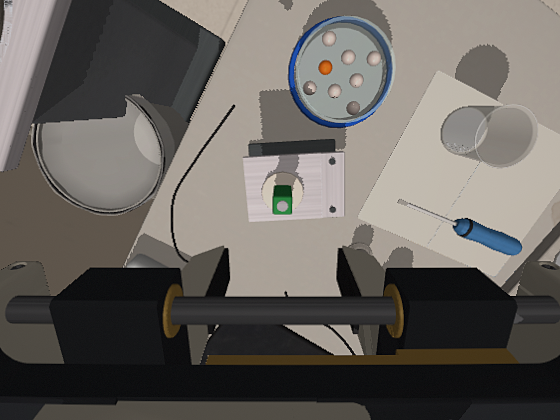

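Run:
```python
from h import *
crop('pics/c_wrist.png','pics/d1.png',235,130,120,100,6)
crop('pics/c_wrist.png','pics/d2.png',280,10,125,120,6 if 0 else 5)
```

```text
(no output)
```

View pics/d1.png

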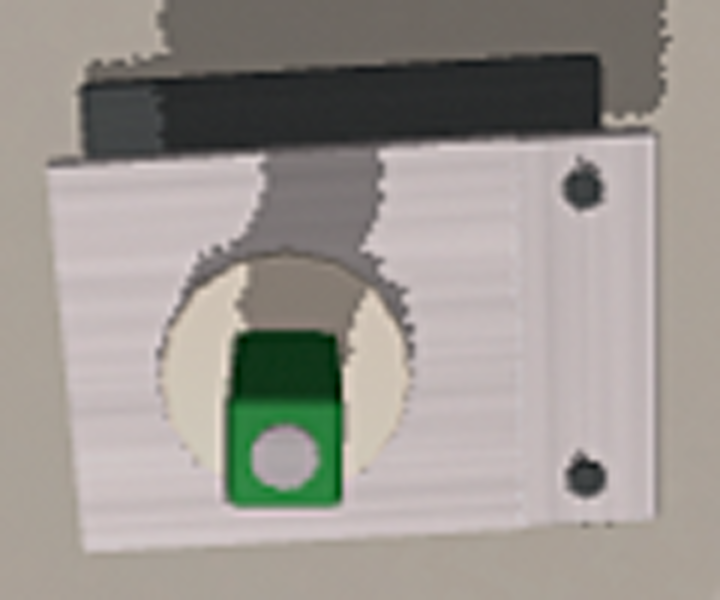

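View pics/d2.png

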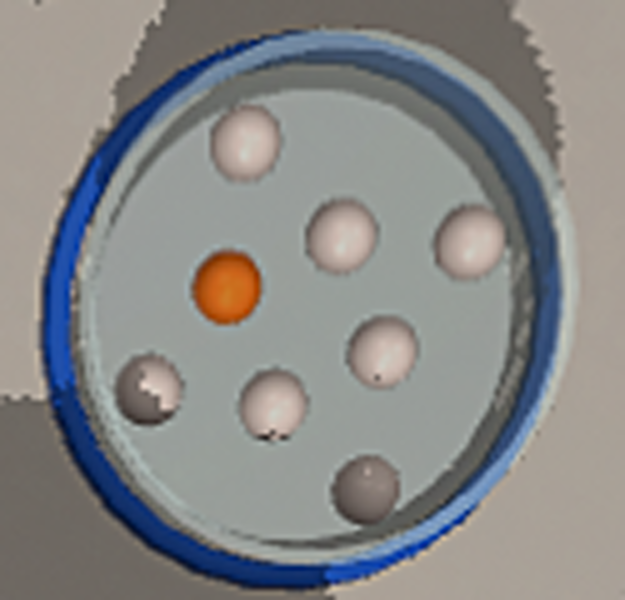

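```bash
cat > m2.py <<'E'
from h import *
import pickle
from cell import robot
W,_,s=pickle.load(open('pics/c_wrist.pkl','rb'))
S=robot.camera_info('scene');D=robot.camera_info('side')
w1=lambda u,v:((u+.5)/6-.5+235,(v+.5)/6-.5+130)
w2=lambda u,v:((u+.5)/5-.5+280,(v+.5)/5-.5+10)
sc=lambda u,v:((u+.5)/5-.5+205,(v+.5)/5-.5+165)
sd=lambda u,v:((u+.5)/6-.5+230,(v+.5)/6-.5+145)
print('handle top',atz(W,*w1(285,456),.135), 'collar c@.091',atz(W,*w1(286,375),.091))
print('tri3',tri([(W,*w1(285,456)),(S,*sc(487,194)),(D,*sd(140,78))]))
print('orange',tri([(W,*w2(228,288)),(S,*sc(181,232)),(D,*sd(517,358))]))
C=[atz(W,*w1(u,v),.085) for u,v in [(50,162),(83,550),(655,520),(655,130)]]
dots=[atz(W,*w1(u,v),.085) for u,v in [(583,187),(585,476)]]
C=np.array(C);print('corners',C.round(4)); print('dots',np.round(dots,4))
a=C[3]-C[0];b=C[2]-C[1];print('az',np.degrees(np.arctan2(a[1],a[0])),np.degrees(np.arctan2(b[1],b[0])),np.linalg.norm(a),np.linalg.norm(b),np.linalg.norm(C[1]-C[0]),np.linalg.norm(C[2]-C[3]))
def over(I,src,dst,u0,v0,w,h,k,c):
    crop(src,dst,u0,v0,w,h,k); im=cv2.imread(dst)
    for r,z,col in ((.062,.0,(0,255,255)),(.054,.04,(0,0,255)),(.05,.005,(255,0,255))):
        pts=[(proj(I,[c[0]+r*np.cos(t),c[1]+r*np.sin(t),z])-[u0,v0]+.5)*k-.5 for t in np.linspace(0,2*np.pi,120)]
        cv2.polylines(im,[np.round(pts).astype(int)],True,col,1)
    cv2.imwrite(dst,im)
c=[.4718,.1656]
import sys
if len(sys.argv)>2: c=[float(x) for x in sys.argv[1:3]]
over(W,'pics/c_wrist.png','pics/e_w.png',280,10,125,120,4,c)
over(S,'pics/a_scene.png','pics/e_s.png',205,165,90,80,4,c)
over(D,'pics/a_side.png','pics/e_d.png',280,175,75,75,4,c)
ims=[cv2.imread(f'pics/e_{x}.png') for x in 'wsd']; 
o=np.zeros((480,500+300,3),np.uint8); o[:480,:500]=ims[0]; o[:240,500:]=ims[1][:240,:300]if 0 else cv2.resize(ims[1],(300,267))[:240]; o[240:,500:]=cv2.resize(ims[2],(240,240)).repeat(1,1)[:,:240].copy() if 0 else cv2.copyMakeBorder(cv2.resize(ims[2],(240,240)),0,0,0,60,0)
cv2.imwrite('pics/e_all.png',o)
E
python3 m2.py
```

```text
handle top [0.4757768  0.02459238 0.135     ] collar c@.091 [0.47545376 0.02515634 0.091     ]
tri3 (array([0.47518004, 0.02555   , 0.13532094]), [np.float64(0.0009778490361258409), np.float64(0.0006805871637667222), np.float64(0.00048513333435086097)])
orange (array([0.45338996, 0.1606416 , 0.0128331 ]), [np.float64(0.001156807226961453), np.float64(0.0009399425255215855), np.float64(0.00024104725558872896)])
corners [[ 0.4228  0.0362  0.085 ]
 [ 0.4608 -0.0231  0.085 ]
 [ 0.5474  0.0335  0.085 ]
 [ 0.5089  0.0921  0.085 ]]
dots [[0.5036 0.0778 0.085 ]
 [0.5319 0.0343 0.085 ]]
az 32.995766355878736 33.1790807828986 0.10260880618407378 0.10350229505708294 0.07038777798496665 0.0700562045010869
```

View pics/e_all.png

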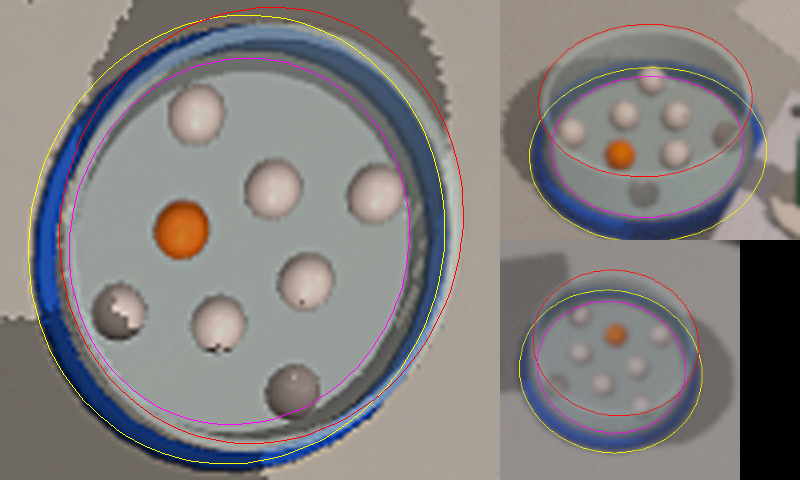

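>>> move_arm --deltas '[{"dp": [0.03, -0.001, 0], "turn": [0, 0, 0]}, {"dp": [0.07, -0.002, 0], "turn": [0, 0, 0]}, {"dp": [0.1, -0.002, 0], "turn": [0, 0, 0]}, {"dp": [0.1, -0.002, 0], "turn": [0, 0, 0]}, {"dp": [0.1, -0.002, 0], "turn": [0, 0, 0]}]'

```text
time: 2.3
tool_pos: [0.4755, 0.0265, 0.1504]
tool_rot: [1.579, 1.571, 2.104]
contact_force: [-0.0, 0.3, 0.7]
opening: 0.0603
```

```bash
python3 snap.py f scene side wrist; python3 -c "
from h import *
crop('pics/f_scene.png','pics/f1.png',255,150,100,100,6)
crop('pics/f_side.png','pics/f2.png',210,110,100,100,6)
crop('pics/f_wrist.png','pics/f3.png',210,160,150,120,5)
cv2.imwrite('pics/f4.png',np.hstack([cv2.imread('pics/f1.png')[:,:600],cv2.imread('pics/f2.png')])[::1]) if 0 else 0
a=cv2.resize(cv2.imread('pics/f1.png'),(400,400));b=cv2.resize(cv2.imread('pics/f2.png'),(400,400));cv2.imwrite('pics/f4.png',np.hstack([a,b]))
"
```

```text
2.45 [0.4766 0.0259 0.1516] [ 3.6e-03 -3.0e-04 -1.0e+00] jaw az 30.08 0.06009714716008351
```

View pics/f4.png

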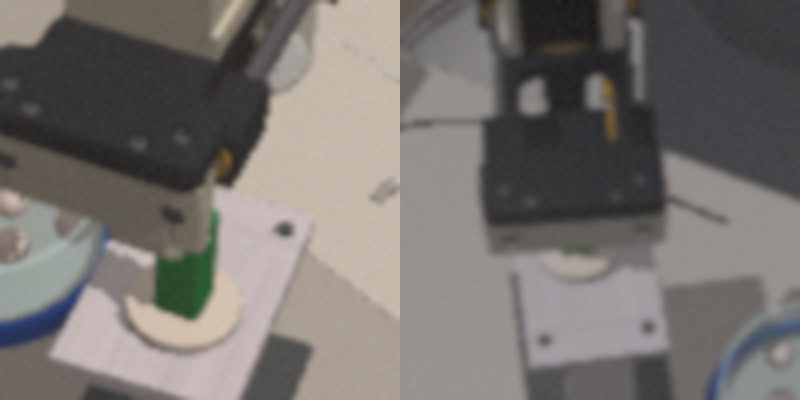

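View pics/f3.png

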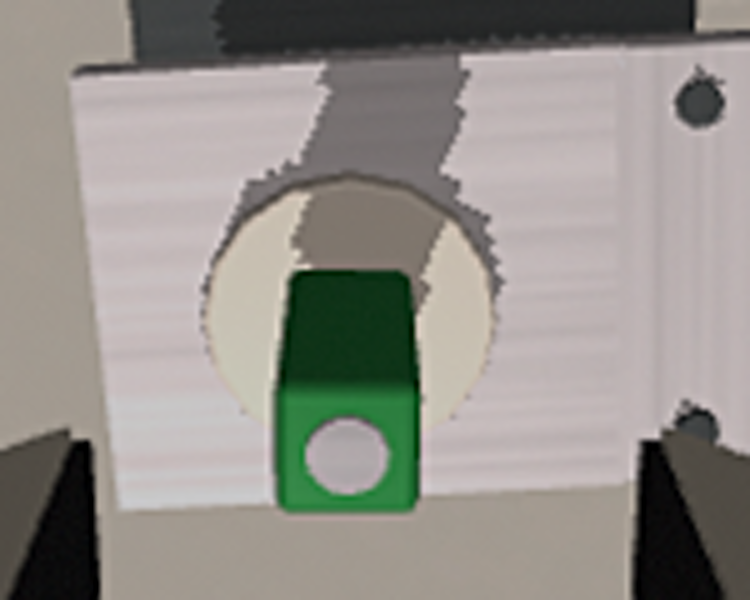

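Run:
```python
from h import *
import pickle
from cell import robot
W,_,s=pickle.load(open('pics/f_wrist.pkl','rb'))
R=Rt(s);p=np.array(s['tool_pos'])
u,v=(348+.5)/5-.5+210,(455+.5)/5-.5+160
for z in (.135,):
    X=atz(W,u,v,z);print(X,R.T@(X-p))
W0,_,s0=pickle.load(open('pics/c_wrist.pkl','rb'))
print(tri([(W0,(285.5)/6-.5+235,(456.5)/6-.5+130),(W,u,v)]))
c=robot.observe(); print(c['tool_pos'],s['tool_pos'])
```

```text
[0.47588459 0.02465939 0.135     ] [ 0.01656486 -0.00083649 -0.0013729 ]
(array([0.47584094, 0.02460737, 0.13494737]), [np.float64(6.331471079418562e-05), np.float64(6.331471079419656e-05)])
[0.47664296 0.02594528 0.15158155] [0.47659854 0.02607528 0.15156697]
```

>>> move_arm --deltas '[{"dp": [0.015, -0.001, -0.0015], "turn": [0, 0, 0]}, {"dp": [0.035, -0.001, -0.0015], "turn": [0, 0, 0]}, {"dp": [0.05, -0.001, -0.0015], "turn": [0, 0, 0]}, {"dp": [0.056, -0.001, -0.0015], "turn": [0, 0, 0]}, {"dp": [0.056, -0.001, -0.0015], "turn": [0, 0, 0]}]'

```text
time: 2.95
tool_pos: [0.475, 0.0241, 0.0941]
tool_rot: [-0.338, 1.57, 0.187]
contact_force: [-0.6, 0.1, 0.6]
opening: 0.0599
```

```bash
python3 snap.py g scene ; python3 -c "
from h import *
crop('pics/g_scene.png','pics/g1.png',255,150,100,100,6)
"
```

```text
3.0 [0.4754 0.024  0.0946] [ 1.3e-03 -1.0e-04 -1.0e+00] jaw az 30.05 0.0602617177251346
```

View pics/g1.png

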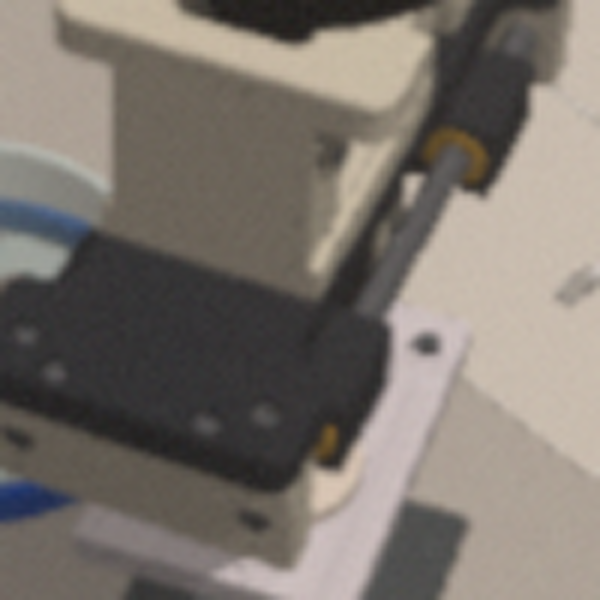

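The gripper is down around the handle: the collar's edge shows at about (340,490) in the crop, and no contact force is felt. I'll close firmly now.

>>> move_arm --deltas '[{"dp": [0, 0, 0], "turn": [0, 0, 0]}, {"dp": [0, 0, 0], "turn": [0, 0, 0]}, {"dp": [0, 0, 0], "turn": [0, 0, 0]}, {"dp": [0, 0, 0], "turn": [0, 0, 0]}, {"dp": [0, 0, 0], "turn": [0, 0, 0]}, {"dp": [0, 0, 0], "turn": [0, 0, 0]}, {"dp": [0, 0, 0], "turn": [0, 0, 0]}, {"dp": [0, 0, 0], "turn": [0, 0, 0]}]' --hand 0.01 --squeeze 40

```text
time: 3.8
tool_pos: [0.4748, 0.0241, 0.0938]
tool_rot: [0.436, 1.571, 0.96]
contact_force: [-0.5, -0.3, 1.6]
opening: 0.0178
```

>>> move_arm --deltas '[{"dp": [-0.008, 0, 0], "turn": [0, 0, 0]}, {"dp": [-0.025, 0, 0], "turn": [0, 0, 0]}, {"dp": [-0.05, 0, 0], "turn": [0, 0, 0]}, {"dp": [-0.075, 0, 0], "turn": [0, 0, 0]}, {"dp": [-0.095, 0, 0], "turn": [0, 0, 0]}, {"dp": [-0.1, 0, 0], "turn": [0, 0, 0]}, {"dp": [-0.1, 0, 0], "turn": [0, 0, 0]}]'

```text
time: 4.5
tool_pos: [0.475, 0.024, 0.1943]
tool_rot: [-0.59, 1.569, -0.066]
contact_force: [-0.1, 0.6, -0.2]
opening: 0.0177
```

```bash
python3 snap.py i scene side wrist; python3 -c "
from h import *
crop('pics/i_scene.png','pics/i1.png',220,120,130,140,4)
crop('pics/i_side.png','pics/i2.png',220,120,70,140,4)
crop('pics/i_wrist.png','pics/i3.png',210,100,150,120,5)
a=cv2.imread('pics/i1.png');b=cv2.imread('pics/i2.png');cv2.imwrite('pics/i4.png',np.hstack([a,b]))
"
```

```text
4.65 [0.4741 0.0241 0.1926] [-2.1e-03  3.0e-04 -1.0e+00] jaw az 30.04 0.018080757134282317
```

View pics/i4.png

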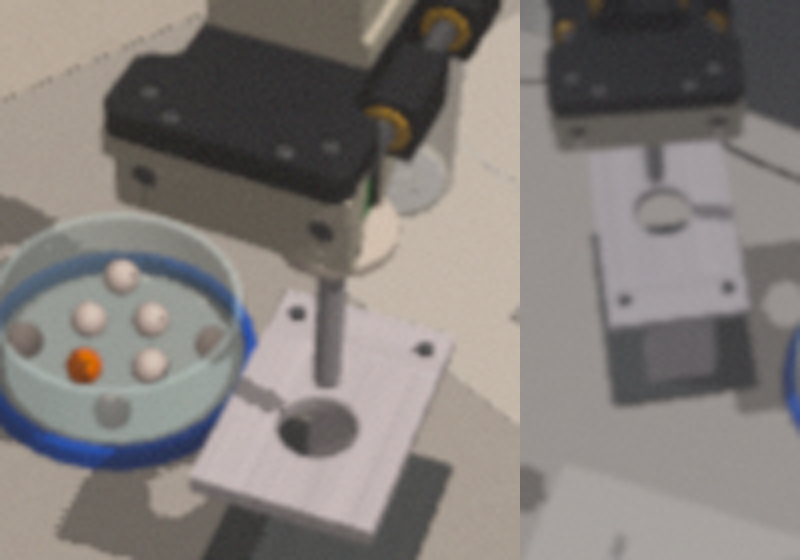

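View pics/i3.png

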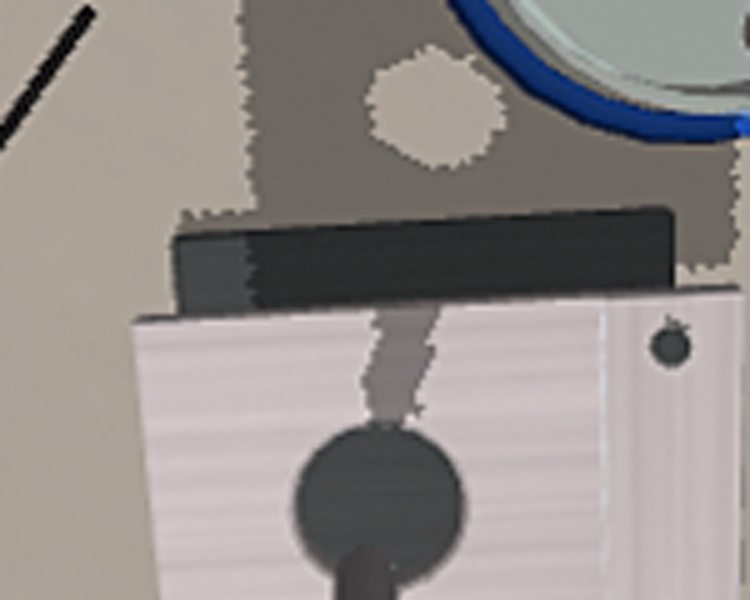

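```bash
cat > m3.py <<'E'
from h import *
import pickle
from cell import robot
S=robot.camera_info('scene');D=robot.camera_info('side')
W,_,s=pickle.load(open('pics/i_wrist.pkl','rb'))
f=lambda u,v,k,u0,v0:((u+.5)/k-.5+u0,(v+.5)/k-.5+v0)
h=[(S,*f(317,427,4,220,120)),(D,*f(143,210,4,220,120)),(W,*f(381,505,5,210,100))]
for a in h: print(atz(*a,.085))
print('hole',tri(h[:2]),tri(h))
t=[(S,*f(327,383,4,220,120)),(D,*f(135,178,4,220,120))]
print('tip',tri(t)); print('collar',[atz(W,*f(u,v,5,210,100),.11) for u,v in ((366,548),)])
W0,_,s0=pickle.load(open('pics/c_wrist.pkl','rb'))
w2=lambda u,v:((u+.5)/5-.5+280,(v+.5)/5-.5+10)
print('orange wrist',atz(W0,*w2(228,288),.013))
b=[(343,236),(469,242),(383,352),(273,405),(228,288),(246,142),(148,389),(366,490)]
print(np.array([atz(W0,*w2(*q),.013)[:2] for q in b]).round(4))
E
python3 m3.py
```

```text
[0.47281716 0.02782641 0.085     ]
[0.47492278 0.02876282 0.085     ]
[0.4752679  0.02864086 0.085     ]
hole (array([0.47383066, 0.02851994, 0.08352918]), [np.float64(0.00034561507988639103), np.float64(0.00034561507988651853)]) (array([0.47445383, 0.0285341 , 0.0838538 ]), [np.float64(0.0009271844595895761), np.float64(0.00019904157269937887), np.float64(0.0009930077161448385)])
tip (array([0.47421061, 0.02520591, 0.11084609]), [np.float64(2.1813597590801495e-05), np.float64(2.1813597590716084e-05)])
collar [array([0.47286913, 0.02763954, 0.11      ])]
orange wrist [0.45443225 0.160133   0.013     ]
[[0.4713 0.1826]
 [0.4969 0.196 ]
 [0.493  0.1666]
 [0.4771 0.1439]
 [0.4544 0.1601]
 [0.4418 0.1878]
 [0.4499 0.1323]
 [0.5066 0.139 ]]
```

>>> move_arm --deltas '[{"dp": [0, 0.015, 0.008], "turn": [0, 0, 0]}, {"dp": [0, 0.045, 0.025], "turn": [0, 0, 0]}, {"dp": [0, 0.08, 0.045], "turn": [0, 0, 0]}, {"dp": [0, 0.11, 0.062], "turn": [0, 0, 0]}, {"dp": [0.01, 0.1215, 0.0685], "turn": [0, 0, 0]}, {"dp": [0.035, 0.1215, 0.0685], "turn": [0, 0, 0]}, {"dp": [0.055, 0.1215, 0.0685], "turn": [0, 0, 0]}, {"dp": [0.055, 0.1215, 0.0685], "turn": [0, 0, 0]}, {"dp": [0.055, 0.1215, 0.0685], "turn": [0, 0, 0]}]'

```text
time: 5.55
tool_pos: [0.473, 0.163, 0.1382]
tool_rot: [2.859, 1.569, -2.9]
contact_force: [0.4, 0.2, -0.8]
opening: 0.0177
```

```bash
python3 snap.py j scene side wrist; python3 -c "
from h import *
crop('pics/j_scene.png','pics/j1.png',200,130,110,110,4)
crop('pics/j_side.png','pics/j2.png',275,160,80,110,4)
crop('pics/j_wrist.png','pics/j3.png',210,130,150,120,5)
a=cv2.imread('pics/j1.png');b=cv2.imread('pics/j2.png');cv2.imwrite('pics/j4.png',np.hstack([a,b]))
"
```

```text
5.7 [0.4739 0.1633 0.1396] [ 1.6e-03  3.0e-04 -1.0e+00] jaw az 30.02 0.01745544592252104
```

View pics/j4.png

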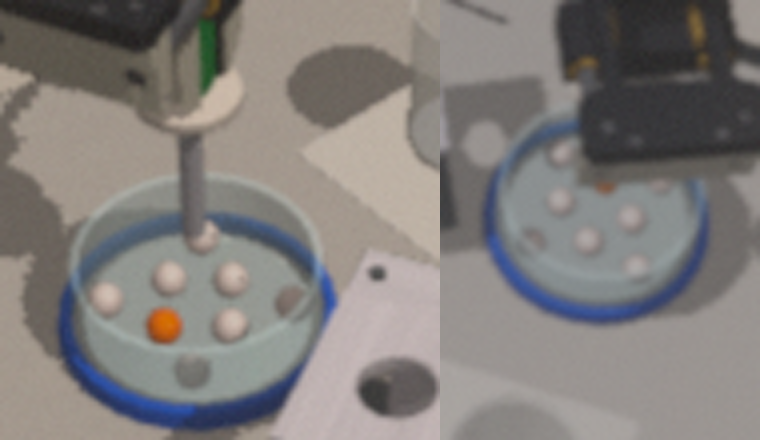

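View pics/j3.png

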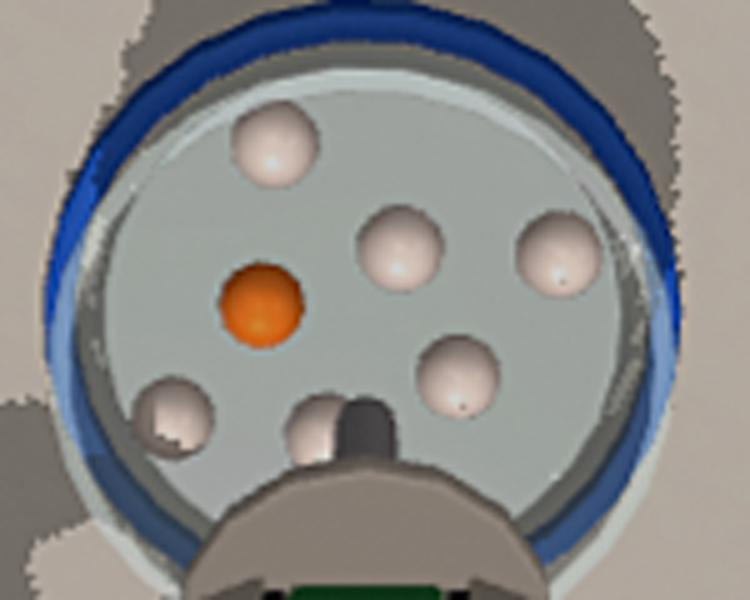

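```bash
cat > m4.py <<'E'
from h import *
import pickle
from cell import robot
S=robot.camera_info('scene');D=robot.camera_info('side')
W,_,s=pickle.load(open('pics/j_wrist.pkl','rb'))
f=lambda u,v,k,u0,v0:((u+.5)/k-.5+u0,(v+.5)/k-.5+v0)
fw=lambda u,v:f(u,v,5,210,130)
p=np.array(s['tool_pos']);R=Rt(s);print(p)
B={k:atz(W,*fw(*q),.013) for k,q in dict(n=(400,250),e=(459,377),o=(261,305)).items()}
print(B); c=(B['e']+B['o'])/2; print('centre wrist',c)
print('tip wrist z=.06',atz(W,*fw(366,430),.06))
# scene
fs=lambda u,v:f(u,v,4,200,130)
b={k:atz(S,*fs(*q),.013) for k,q in dict(a=(170,278),b=(231,278),c=(231,325),o=(165,325)).items()}
print('scene centre',(b['a']+b['c'])/2,(b['b']+b['o'])/2)
print('tip scene',atz(S,*fs(195,233),.06))
b={k:atz(D,*f(u-440,v,4,275,160),.013) for k,(u,v) in dict(a=(560,201),b=(631,217),c=(588,240)).items()}
print('side centre',(b['a']+b['b'])/2)
for sz in (.04,): 
  print('proj of TCP axis at z .06 wrist crop',(proj(W,[p[0],p[1],.06])-[210,130]+.5)*5-.5)
E
python3 m4.py
```

```text
[0.47384503 0.16323733 0.13938414]
{'n': array([0.47112275, 0.18217946, 0.013     ]), 'e': array([0.49315553, 0.16659625, 0.013     ]), 'o': array([0.45402371, 0.16023979, 0.013     ])}
centre wrist [0.47358962 0.16341802 0.013     ]
tip wrist z=.06 [0.47489483 0.16311475 0.06      ]
scene centre [0.47263751 0.16394064 0.013     ] [0.47199749 0.16439864 0.013     ]
tip scene [0.46920202 0.15983449 0.06      ]
side centre [0.47259179 0.16331704 0.013     ]
proj of TCP axis at z .06 wrist crop [360.66902214 426.26280592]
```

Run:
```python
from h import *
from cell import robot
S=robot.camera_info('scene')
crop('pics/j_scene.png','pics/k1.png',225,150,50,60,10)
im=cv2.imread('pics/k1.png')
for z,c in ((.0554,(0,0,255)),(.0654,(0,255,255)),(.0754,(0,255,0)),(.12,(255,0,0))):
    q=(proj(S,[.4733,.1642,z])-[225,150]+.5)*10-.5; print(z,q); cv2.circle(im,tuple(np.round(q).astype(int)),4,c,-1)
cv2.imwrite('pics/k1.png',im)
```

```text
0.0554 [245.32652125 377.64525356]
0.0654 [243.30352044 334.85644965]
0.0754 [241.24845304 291.34012612]
0.12 [231.67316534  87.92156641]
```

View pics/k1.png

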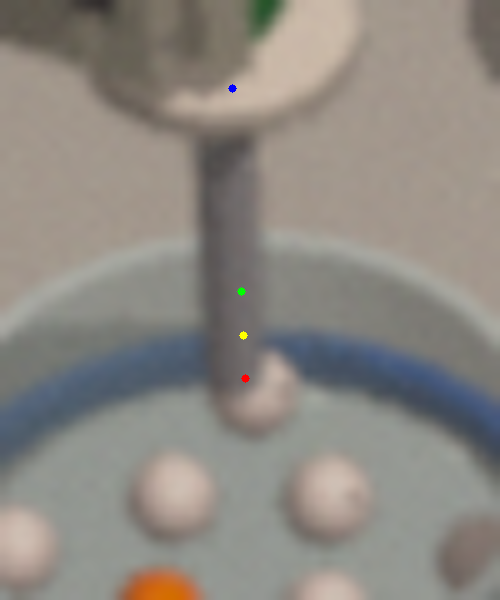

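Run:
```python
from h import *
import pickle
from cell import robot
S=robot.camera_info('scene');D=robot.camera_info('side')
for tag,(u0,v0,w,h),pz in (('i',(290,160,40,80),None),('j',(225,150,50,60),None)):
    I,d,s=pickle.load(open(f'pics/{tag}_scene.pkl','rb')); p=np.array(s['tool_pos']); print(tag,p)
    crop(f'pics/{tag}_scene.png',f'pics/l_{tag}.png',u0,v0,w,h,8)
    im=cv2.imread(f'pics/l_{tag}.png'); tz=p[2]-.084
    q=lambda X:np.round((proj(I,X)-[u0,v0]+.5)*8-.5).astype(int)
    for r,z,c in ((.022,tz+.075,(0,0,255)),(.022,tz+.081,(0,255,255)),(.005,tz+.005,(255,0,0)),(.015,.085,(0,255,0))):
        cen=p if r!=.015 else np.array([.4744,.0285])
        cv2.polylines(im,[np.array([q([cen[0]+r*np.cos(t),cen[1]+r*np.sin(t),z]) for t in np.linspace(0,6.283,60)])],True,c,1)
    cv2.imwrite(f'pics/l_{tag}.png',im)
    # depth points near tip axis
    for z in (.002,.01,.02,.03,.05):
        u,v=proj(I,[p[0],p[1],tz+z]); 
        for du in (-2,-1,0,1):
            uu,vv=int(round(u))+du,int(round(v)); print(z,du,dep(I,uu,vv,d[vv,uu]).round(4),end=' ')
        print()
a=cv2.imread('pics/l_i.png');b=cv2.imread('pics/l_j.png');o=np.zeros((640,720,3),np.uint8);o[:,:320]=a;o[:480,320:]=b;cv2.imwrite('pics/l.png',cv2.resize(o,(675,600)))
```

```text
i [0.47498584 0.02403633 0.19425411]
0.002 -2 [0.4699 0.0232 0.1162] 0.002 -1 [0.4709 0.0222 0.1165] 0.002 0 [0.4726 0.0219 0.1157] 0.002 1 [0.4731 0.0203 0.1168] 
0.01 -2 [0.4701 0.0217 0.1259] 0.01 -1 [0.4717 0.0214 0.1251] 0.01 0 [0.473  0.0208 0.125 ] 0.01 1 [0.4742 0.0201 0.1248] 
0.02 -2 [0.4693 0.0215 0.137 ] 0.02 -1 [0.4717 0.0221 0.135 ] 0.02 0 [0.4719 0.0202 0.1365] 0.02 1 [0.4738 0.0203 0.1353] 
0.03 -2 [0.4689 0.0215 0.1454] 0.03 -1 [0.4701 0.0207 0.1453] 0.03 0 [0.4722 0.021  0.1438] 0.03 1 [0.4723 0.019  0.1455] 
0.05 -2 [0.4704 0.0223 0.1636] 0.05 -1 [0.4711 0.021  0.1643] 0.05 0 [0.4733 0.0215 0.1626] 0.05 1 [0.4747 0.0211 0.1621] 
j [0.47298096 0.16301027 0.13816408]
0.002 -2 [0.4679 0.162  0.0611] 0.002 -1 [0.4694 0.1613 0.0607] 0.002 0 [0.4705 0.1598 0.0613] 0.002 1 [0.4721 0.1594 0.0607] 
0.01 -2 [0.4677 0.1611 0.0688] 0.01 -1 [0.4693 0.1605 0.0684] 0.01 0 [0.4713 0.1607 0.0671] 0.01 1 [0.4718 0.1584 0.0686] 
0.02 -2 [0.4669 0.1592 0.08  ] 0.02 -1 [0.4696 0.1605 0.0774] 0.02 0 [0.4708 0.1593 0.0777] 0.02 1 [0.4728 0.1594 0.0765] 
0.03 -2 [0.4689 0.1617 0.0881] 0.03 -1 [0.4701 0.1605 0.0883] 0.03 0 [0.4712 0.1592 0.0888] 0.03 1 [0.4731 0.1592 0.0877] 
0.05 -2 [0.4677 0.1613 0.1087] 0.05 -1 [0.4694 0.1611 0.108 ] 0.05 0 [0.4704 0.1596 0.1086] 0.05 1 [0.4707 0.1572 0.1102]
```

View pics/l.png

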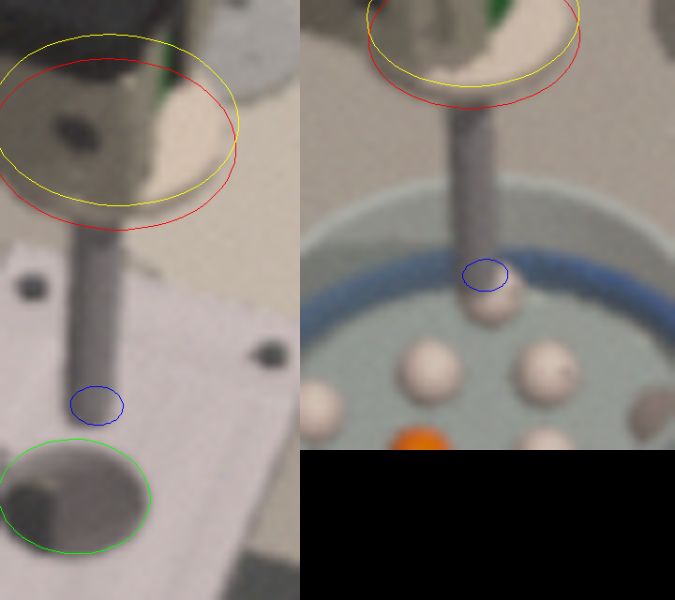

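>>> move_arm --deltas '[{"dp": [0.01, 0.001, 0.0005], "turn": [0, 0, 0]}, {"dp": [0.02, 0.001, 0.0005], "turn": [0, 0, 0]}, {"dp": [0.03, 0.001, 0.0005], "turn": [0, 0, 0]}, {"dp": [0.038, 0.001, 0.0005], "turn": [0, 0, 0]}, {"dp": [0.04, 0.001, 0.0005], "turn": [0, 0, 0]}, {"dp": [0.043, 0.001, 0.0005], "turn": [0, 0, 0]}, {"dp": [0.043, 0.001, 0.0005], "turn": [0, 0, 0]}]'

```text
time: 6.4
tool_pos: [0.4731, 0.1646, 0.0955]
tool_rot: [2.636, 1.571, -3.123]
contact_force: [0.7, -0.3, -1.7]
opening: 0.018
```

```bash
python3 snap.py n scene side wrist; python3 -c "
from h import *
crop('pics/n_scene.png','pics/n1.png',200,150,100,110,5)
crop('pics/n_wrist.png','pics/n3.png',210,110,150,120,5)
"; python3 -c "
from cell import robot;s=robot.observe();print(s['contact_force'],s['torque'])"
```

```text
6.55 [0.4734 0.1647 0.096 ] [ 7.e-04  2.e-04 -1.e+00] jaw az 30.05 0.01772389316060945
[-0.80426342  0.20798412 -1.81519188] [-0.03991644  0.04727872 -0.00670564]
```

View pics/n1.png

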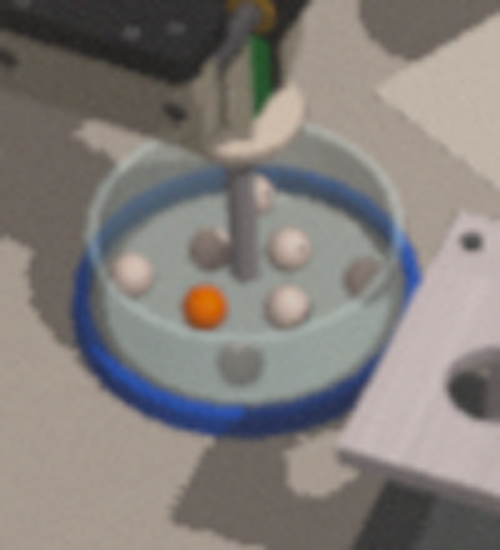

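View pics/n3.png

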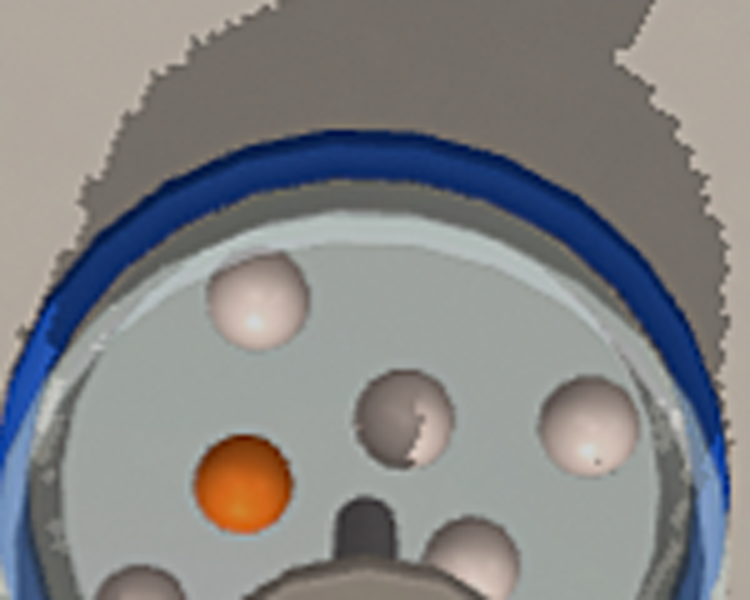

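>>> move_arm --deltas '[{"dp": [0.002, 0, 0], "turn": [0, 0, 0]}, {"dp": [0.003, 0.003, -0.0015], "turn": [0, 0, 0]}, {"dp": [0.003, 0.008, -0.004], "turn": [0, 0, 0]}, {"dp": [0.003, 0.013, -0.006], "turn": [0, 0, 0]}, {"dp": [0.003, 0.018, -0.008], "turn": [0, 0, 0]}, {"dp": [0.003, 0.02, -0.0093], "turn": [0, 0, 0]}]'

```text
time: 7.15
tool_pos: [0.4545, 0.1778, 0.0928]
tool_rot: [2.045, 1.571, 2.57]
contact_force: [-0.6, -0.3, -0.3]
opening: 0.0179
```

>>> move_arm --deltas '[{"dp": [0, 0.0019, 0.0066], "turn": [0, 0, 0]}, {"dp": [0, 0.0017, 0.0135], "turn": [0, 0, 0]}, {"dp": [0, -0.0007, 0.02], "turn": [0, 0, 0]}, {"dp": [0, -0.0049, 0.0254], "turn": [0, 0, 0]}, {"dp": [0, -0.0106, 0.0292], "turn": [0, 0, 0]}, {"dp": [0, -0.0173, 0.0311], "turn": [0, 0, 0]}, {"dp": [0, -0.0241, 0.0309], "turn": [0, 0, 0]}, {"dp": [0, -0.0306, 0.0285], "turn": [0, 0, 0]}, {"dp": [0, -0.036, 0.0243], "turn": [0, 0, 0]}, {"dp": [0, -0.0399, 0.0186], "turn": [0, 0, 0]}]'

```text
time: 8.15
tool_pos: [0.491, 0.1513, 0.0927]
tool_rot: [1.193, 1.571, 1.717]
contact_force: [0.1, 0.2, -0.4]
opening: 0.0176
```

```bash
python3 snap.py q1 scene side; python3 -c "
from h import *
crop('pics/q1_scene.png','pics/q11.png',200,150,100,110,5)
"
```

```text
8.25 [0.4905 0.1512 0.0927] [-8.e-04 -2.e-04 -1.e+00] jaw az 30.0 0.017385243561211128
```

View pics/q11.png

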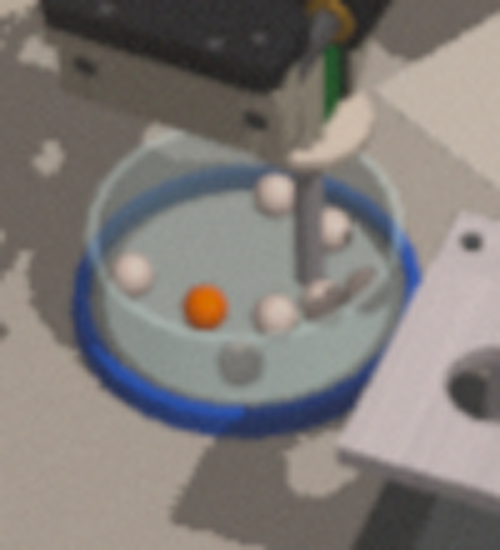

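The tip is among the balls near the bottom, and one ball has already been pushed along. I'll carry on circling.

>>> move_arm --deltas '[{"dp": [0, -0.0019, -0.0066], "turn": [0, 0, 0]}, {"dp": [0, -0.0017, -0.0135], "turn": [0, 0, 0]}, {"dp": [0, 0.0007, -0.02], "turn": [0, 0, 0]}, {"dp": [0, 0.0049, -0.0254], "turn": [0, 0, 0]}, {"dp": [0, 0.0106, -0.0292], "turn": [0, 0, 0]}, {"dp": [0, 0.0173, -0.0311], "turn": [0, 0, 0]}, {"dp": [0, 0.0241, -0.0309], "turn": [0, 0, 0]}, {"dp": [0, 0.0306, -0.0285], "turn": [0, 0, 0]}, {"dp": [0, 0.036, -0.0243], "turn": [0, 0, 0]}, {"dp": [0, 0.0399, -0.0186], "turn": [0, 0, 0]}]'

```text
time: 9.25
tool_pos: [0.4552, 0.1781, 0.0927]
tool_rot: [1.018, 1.571, 1.543]
contact_force: [0.5, -0.4, -0.8]
opening: 0.0179
```

```bash
python3 snap.py q2 scene side; python3 -c "
from h import *
crop('pics/q2_scene.png','pics/q21.png',200,150,100,110,5)
"
```

```text
9.35 [0.4558 0.1782 0.0927] [ 8.e-04  4.e-04 -1.e+00] jaw az 30.1 0.01781518647310268
```

View pics/q21.png

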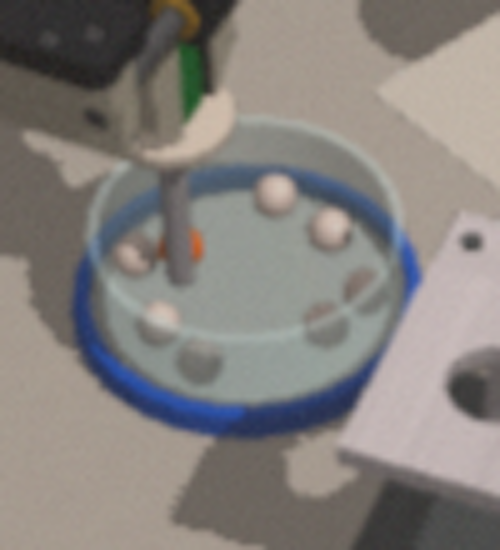

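One turn is done and the orange ball is moving, now just behind the shaft at (185,248) in the crop. Three more turns.

>>> move_arm --deltas '[{"dp": [0, 0.0019, 0.0066], "turn": [0, 0, 0]}, {"dp": [0, 0.0017, 0.0135], "turn": [0, 0, 0]}, {"dp": [0, -0.0007, 0.02], "turn": [0, 0, 0]}, {"dp": [0, -0.0049, 0.0254], "turn": [0, 0, 0]}, {"dp": [0, -0.0106, 0.0292], "turn": [0, 0, 0]}, {"dp": [0, -0.0173, 0.0311], "turn": [0, 0, 0]}, {"dp": [0, -0.0241, 0.0309], "turn": [0, 0, 0]}, {"dp": [0, -0.0306, 0.0285], "turn": [0, 0, 0]}, {"dp": [0, -0.036, 0.0243], "turn": [0, 0, 0]}, {"dp": [0, -0.0399, 0.0186], "turn": [0, 0, 0]}]'

```text
time: 10.35
tool_pos: [0.491, 0.1513, 0.0927]
tool_rot: [2.068, 1.571, 2.592]
contact_force: [0.5, -0.2, -1.1]
opening: 0.0179
```

>>> move_arm --deltas '[{"dp": [0, -0.0019, -0.0066], "turn": [0, 0, 0]}, {"dp": [0, -0.0017, -0.0135], "turn": [0, 0, 0]}, {"dp": [0, 0.0007, -0.02], "turn": [0, 0, 0]}, {"dp": [0, 0.0049, -0.0254], "turn": [0, 0, 0]}, {"dp": [0, 0.0106, -0.0292], "turn": [0, 0, 0]}, {"dp": [0, 0.0173, -0.0311], "turn": [0, 0, 0]}, {"dp": [0, 0.0241, -0.0309], "turn": [0, 0, 0]}, {"dp": [0, 0.0306, -0.0285], "turn": [0, 0, 0]}, {"dp": [0, 0.036, -0.0243], "turn": [0, 0, 0]}, {"dp": [0, 0.0399, -0.0186], "turn": [0, 0, 0]}]'

```text
time: 11.35
tool_pos: [0.4553, 0.1781, 0.0927]
tool_rot: [0.121, 1.571, 0.645]
contact_force: [0.0, -1.0, -1.1]
opening: 0.0179
```

>>> move_arm --deltas '[{"dp": [0, 0.0019, 0.0066], "turn": [0, 0, 0]}, {"dp": [0, 0.0017, 0.0135], "turn": [0, 0, 0]}, {"dp": [0, -0.0007, 0.02], "turn": [0, 0, 0]}, {"dp": [0, -0.0049, 0.0254], "turn": [0, 0, 0]}, {"dp": [0, -0.0106, 0.0292], "turn": [0, 0, 0]}, {"dp": [0, -0.0173, 0.0311], "turn": [0, 0, 0]}, {"dp": [0, -0.0241, 0.0309], "turn": [0, 0, 0]}, {"dp": [0, -0.0306, 0.0285], "turn": [0, 0, 0]}, {"dp": [0, -0.036, 0.0243], "turn": [0, 0, 0]}, {"dp": [0, -0.0399, 0.0186], "turn": [0, 0, 0]}]'

```text
time: 12.35
tool_pos: [0.491, 0.1513, 0.0927]
tool_rot: [2.138, 1.571, 2.662]
contact_force: [0.1, 0.2, -0.7]
opening: 0.018
```

>>> move_arm --deltas '[{"dp": [0, -0.0019, -0.0066], "turn": [0, 0, 0]}, {"dp": [0, -0.0017, -0.0135], "turn": [0, 0, 0]}, {"dp": [0, 0.0007, -0.02], "turn": [0, 0, 0]}, {"dp": [0, 0.0049, -0.0254], "turn": [0, 0, 0]}, {"dp": [0, 0.0106, -0.0292], "turn": [0, 0, 0]}, {"dp": [0, 0.0173, -0.0311], "turn": [0, 0, 0]}, {"dp": [0, 0.0241, -0.0309], "turn": [0, 0, 0]}, {"dp": [0, 0.0306, -0.0285], "turn": [0, 0, 0]}, {"dp": [0, 0.036, -0.0243], "turn": [0, 0, 0]}, {"dp": [0, 0.0399, -0.0186], "turn": [0, 0, 0]}]'

```text
time: 13.35
tool_pos: [0.4553, 0.1781, 0.0927]
tool_rot: [0.142, 1.571, 0.667]
contact_force: [0.6, -0.5, -0.6]
opening: 0.0182
```

```bash
python3 snap.py q3 scene side; python3 -c "
from h import *
crop('pics/q3_scene.png','pics/q31.png',200,150,100,110,5)
"
```

```text
13.45 [0.4558 0.1782 0.0928] [ 9.e-04  4.e-04 -1.e+00] jaw az 30.1 0.017743198935233795
```

View pics/q31.png

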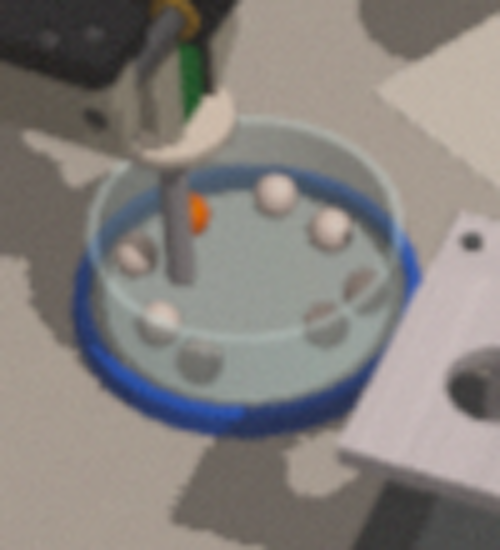

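>>> move_arm --deltas '[{"dp": [0, 0.0019, 0.0066], "turn": [0, 0, 0]}, {"dp": [0, 0.0017, 0.0135], "turn": [0, 0, 0]}, {"dp": [0, -0.0007, 0.02], "turn": [0, 0, 0]}, {"dp": [0, -0.0049, 0.0254], "turn": [0, 0, 0]}, {"dp": [0, -0.0106, 0.0292], "turn": [0, 0, 0]}, {"dp": [0, -0.0173, 0.0311], "turn": [0, 0, 0]}, {"dp": [0, -0.0241, 0.0309], "turn": [0, 0, 0]}, {"dp": [0, -0.0306, 0.0285], "turn": [0, 0, 0]}, {"dp": [0, -0.036, 0.0243], "turn": [0, 0, 0]}, {"dp": [0, -0.0399, 0.0186], "turn": [0, 0, 0]}]'

```text
time: 14.45
tool_pos: [0.491, 0.1513, 0.0927]
tool_rot: [2.341, 1.571, 2.865]
contact_force: [0.6, 0.4, -0.8]
opening: 0.018
```

>>> move_arm --deltas '[{"dp": [0, -0.0019, -0.0066], "turn": [0, 0, 0]}, {"dp": [0, -0.0017, -0.0135], "turn": [0, 0, 0]}, {"dp": [0, 0.0007, -0.02], "turn": [0, 0, 0]}, {"dp": [0, 0.0049, -0.0254], "turn": [0, 0, 0]}, {"dp": [0, 0.0106, -0.0292], "turn": [0, 0, 0]}, {"dp": [0, 0.0173, -0.0311], "turn": [0, 0, 0]}, {"dp": [0, 0.0241, -0.0309], "turn": [0, 0, 0]}, {"dp": [0, 0.0306, -0.0285], "turn": [0, 0, 0]}, {"dp": [0, 0.036, -0.0243], "turn": [0, 0, 0]}, {"dp": [0, 0.0399, -0.0186], "turn": [0, 0, 0]}]'

```text
time: 15.45
tool_pos: [0.4553, 0.1781, 0.0928]
tool_rot: [0.296, 1.571, 0.821]
contact_force: [0.4, 0.3, -0.7]
opening: 0.0178
```

>>> move_arm --deltas '[{"dp": [0, -0.006, 0.003], "turn": [0, 0, 0]}, {"dp": [0, -0.014, 0.0065], "turn": [0, 0, 0]}, {"dp": [-0.002, -0.02, 0.0093], "turn": [0, 0, 0]}, {"dp": [-0.015, -0.02, 0.0093], "turn": [0, 0, 0]}, {"dp": [-0.04, -0.02, 0.0093], "turn": [0, 0, 0]}, {"dp": [-0.07, -0.02, 0.0093], "turn": [0, 0, 0]}, {"dp": [-0.095, -0.02, 0.0093], "turn": [0, 0, 0]}, {"dp": [-0.102, -0.02, 0.0093], "turn": [0, 0, 0]}, {"dp": [-0.102, -0.02, 0.0093], "turn": [0, 0, 0]}]'

```text
time: 16.35
tool_pos: [0.4739, 0.1642, 0.1953]
tool_rot: [-0.338, 1.569, 0.186]
contact_force: [0.4, 0.5, -1.3]
opening: 0.0182
```

```bash
python3 snap.py r scene wrist; python3 -c "
from h import *
crop('pics/r_scene.png','pics/r1.png',195,110,130,130,4)
"
```

```text
16.45 [0.4727 0.1642 0.1935] [-1.8e-03 -3.0e-04 -1.0e+00] jaw az 30.02 0.017487614619676444
```

View pics/r1.png

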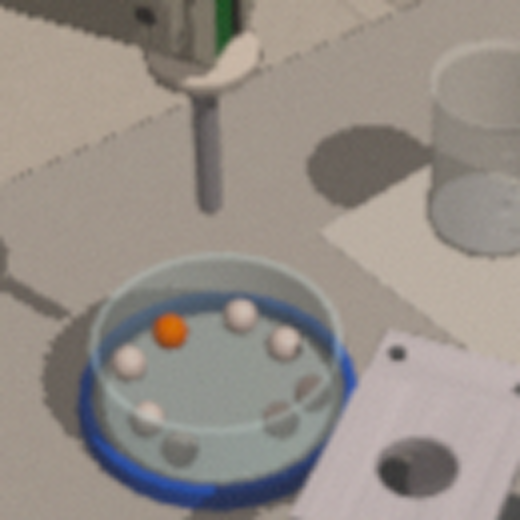

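View pics/r_wrist.png

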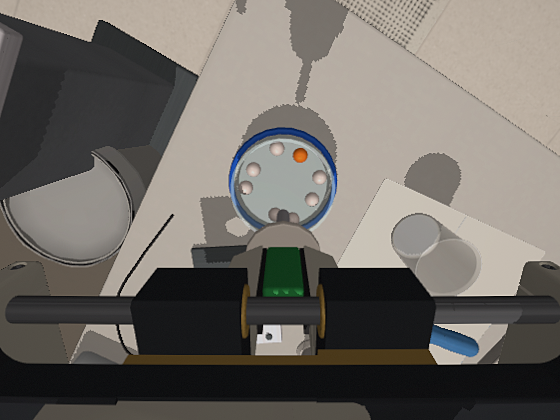

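>>> move_arm --deltas '[{"dp": [0, -0.015, -0.008], "turn": [0, 0, 0]}, {"dp": [0, -0.045, -0.025], "turn": [0, 0, 0]}, {"dp": [0, -0.08, -0.045], "turn": [0, 0, 0]}, {"dp": [0, -0.107, -0.06], "turn": [0, 0, 0]}, {"dp": [0, -0.12, -0.0675], "turn": [0, 0, 0]}, {"dp": [0, -0.12, -0.0675], "turn": [0, 0, 0]}, {"dp": [0, -0.12, -0.0675], "turn": [0, 0, 0]}]'

```text
time: 17.15
tool_pos: [0.4743, 0.0271, 0.1936]
tool_rot: [2.309, 1.569, 2.832]
contact_force: [-0.6, 0.4, -0.7]
opening: 0.0177
```

```bash
python3 snap.py t scene side; python3 -c "
from h import *
crop('pics/t_scene.png','pics/t1.png',250,150,100,110,4)
crop('pics/t_side.png','pics/t2.png',220,130,80,110,4)
cv2.imwrite('pics/t4.png',np.hstack([cv2.imread('pics/t1.png'),cv2.imread('pics/t2.png')]))
"
```

```text
17.25 [0.4745 0.0278 0.1941] [-1.2e-03  5.0e-04 -1.0e+00] jaw az 30.09 0.01755932912773881
```

View pics/t4.png

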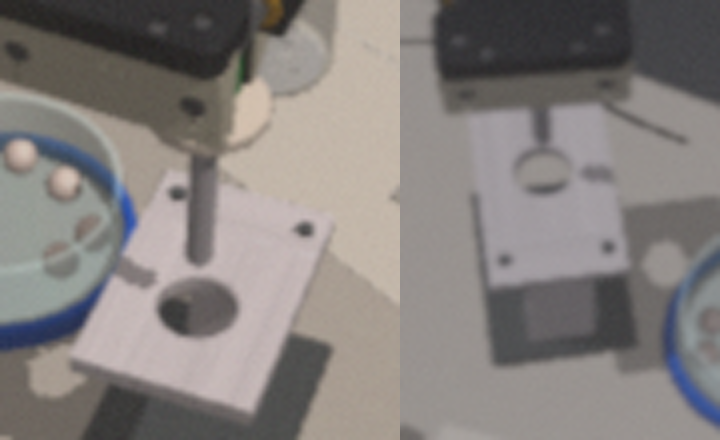

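>>> move_arm --deltas '[{"dp": [0.01, 0, 0], "turn": [0, 0, 0]}, {"dp": [0.025, 0, 0], "turn": [0, 0, 0]}, {"dp": [0.045, 0, 0], "turn": [0, 0, 0]}, {"dp": [0.065, 0, 0], "turn": [0, 0, 0]}, {"dp": [0.08, 0, 0], "turn": [0, 0, 0]}, {"dp": [0.09, 0, 0], "turn": [0, 0, 0]}, {"dp": [0.095, 0, 0], "turn": [0, 0, 0]}, {"dp": [0.098, 0, 0], "turn": [0, 0, 0]}, {"dp": [0.1, 0, 0], "turn": [0, 0, 0]}, {"dp": [0.1, 0, 0], "turn": [0, 0, 0]}]'

```text
time: 18.25
tool_pos: [0.475, 0.027, 0.0949]
tool_rot: [-0.544, 1.57, -0.02]
contact_force: [-0.1, -0.3, -1.5]
opening: 0.018
```

```bash
python3 snap.py u scene wrist; python3 -c "
from h import *
crop('pics/u_scene.png','pics/u1.png',250,150,100,110,5)
from cell import robot;s=robot.observe();print(s['contact_force'],s['torque'])"
```

```text
18.35 [0.4751 0.0269 0.0952] [ 0.001 -0.    -1.   ] jaw az 30.04 0.018088633286749933
[ 0.63239356  0.24382409 -1.40745753] [-0.09693599  0.03146747 -0.0219671 ]
```

View pics/u1.png

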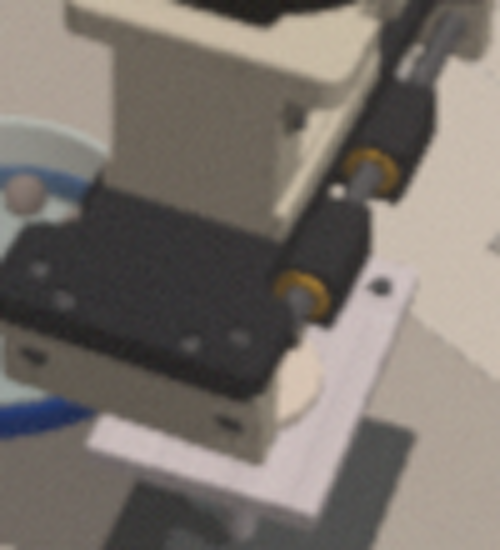

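View pics/u_wrist.png

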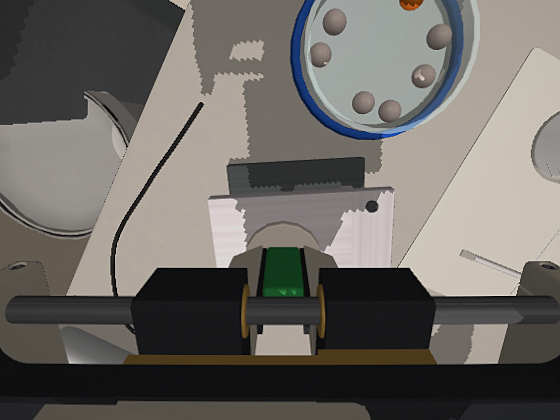

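>>> move_arm --deltas '[{"dp": [0.001, 0, 0], "turn": [0, 0, 0]}, {"dp": [0.001, 0, 0], "turn": [0, 0, 0]}, {"dp": [0.001, 0, 0], "turn": [0, 0, 0]}]'

```text
time: 18.65
tool_pos: [0.4749, 0.0269, 0.0938]
tool_rot: [-0.173, 1.571, 0.351]
contact_force: [0.2, 0.1, -0.4]
opening: 0.0179
```

>>> move_arm --deltas '[{"dp": [0, 0, 0], "turn": [0, 0, 0]}, {"dp": [0, 0, 0], "turn": [0, 0, 0]}, {"dp": [0, 0, 0], "turn": [0, 0, 0]}, {"dp": [0, 0, 0], "turn": [0, 0, 0]}, {"dp": [0, 0, 0], "turn": [0, 0, 0]}, {"dp": [0, 0, 0], "turn": [0, 0, 0]}]' --hand 0.05

```text
time: 19.25
tool_pos: [0.4748, 0.027, 0.0937]
tool_rot: [0.267, 1.571, 0.792]
contact_force: [-0.2, 0.8, -0.1]
opening: 0.0492
```

```bash
python3 snap.py v wrist; python3 -c "
from h import *
crop('pics/v_wrist.png','pics/v1.png',190,150,190,150,4)"
```

```text
19.3 [0.4748 0.027  0.0937] [ 0.e+00  1.e-04 -1.e+00] jaw az 30.05 0.04990037688817275
```

View pics/v1.png

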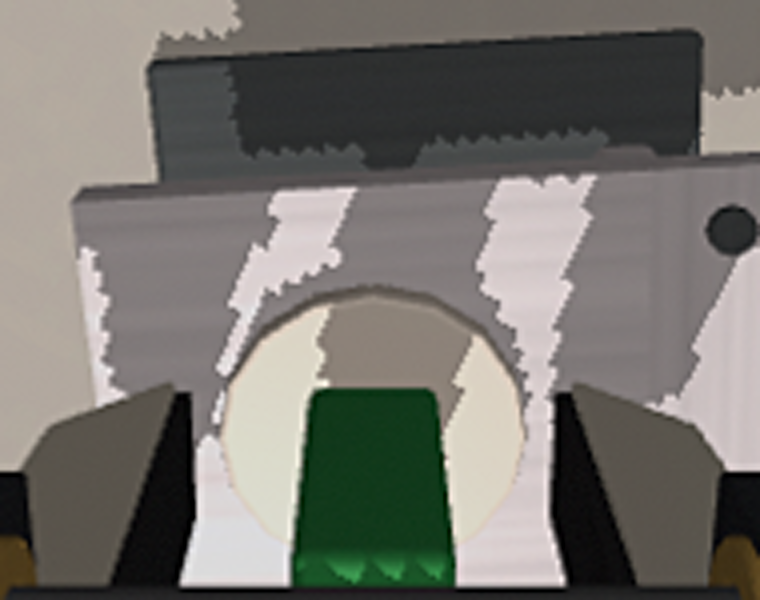

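The handle is free and centred between the open fingers, and the collar sits flat on the plate. I'll back off straight up.

>>> move_arm --deltas '[{"dp": [-0.006, 0, 0], "turn": [0, 0, 0]}, {"dp": [-0.02, 0, 0], "turn": [0, 0, 0]}, {"dp": [-0.04, 0, 0], "turn": [0, 0, 0]}, {"dp": [-0.07, 0, 0], "turn": [0, 0, 0]}, {"dp": [-0.105, 0, 0], "turn": [0, 0, 0]}, {"dp": [-0.14, 0, 0], "turn": [0, 0, 0]}, {"dp": [-0.155, 0, 0], "turn": [0, 0, 0]}, {"dp": [-0.155, 0, 0], "turn": [0, 0, 0]}]'

```text
time: 20.1
tool_pos: [0.476, 0.0269, 0.2514]
tool_rot: [-0.613, 1.565, -0.089]
contact_force: [0.1, -0.7, 0.6]
opening: 0.0501
```

```bash
python3 snap.py w scene side wrist; python3 -c "
from h import *
crop('pics/w_scene.png','pics/w1.png',200,150,140,130,3)
crop('pics/w_side.png','pics/w2.png',225,130,125,130,3)
cv2.imwrite('pics/w4.png',np.hstack([cv2.imread('pics/w1.png'),cv2.imread('pics/w2.png')]))"
```

```text
20.25 [0.4742 0.027  0.2477] [-1.8e-03  3.0e-04 -1.0e+00] jaw az 30.04 0.04987542986958389
```

View pics/w4.png

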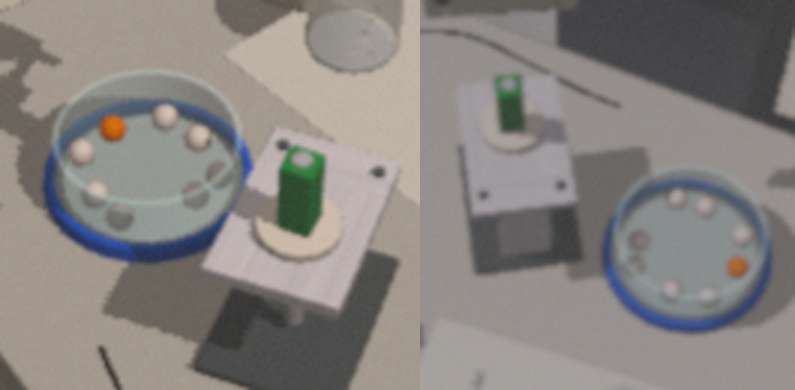

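View pics/w_wrist.png

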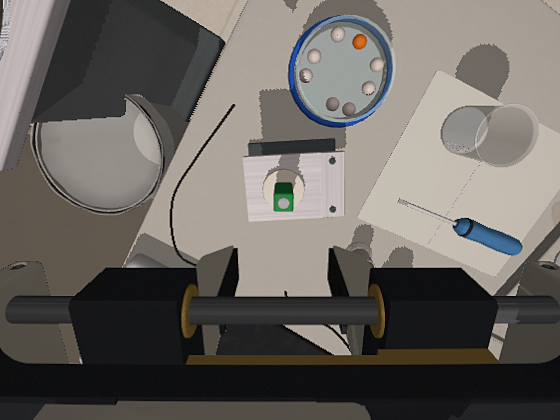

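Run:
```python
from h import *
from cell import robot
S=robot.camera_info('scene');D=robot.camera_info('side')
f=lambda u,v,k,u0,v0:((u+.5)/k-.5+u0,(v+.5)/k-.5+v0)
print('orange',tri([(S,*f(113,128,3,200,150)),(D,*f(317,267,3,225,130))]))
print('handle top',tri([(S,*f(303,160,3,200,150)),(D,*f(89,84,3,225,130))]))
print(robot.hand_in())
```

```text
orange (array([0.47208836, 0.20219339, 0.01248401]), [np.float64(0.0002947025163450694), np.float64(0.00029470251634499924)])
handle top (array([0.47394187, 0.02826021, 0.13445554]), [np.float64(0.0001093127892045552), np.float64(0.00010931278920454197)])
the job is handed in; nothing more can be done
None
```

The job is done and handed in at about 20 s of the 72 s limit. I took the stirrer out of its stand and made four full circles of 22 mm radius among the balls, with the tip about 9 mm above the bench. I then hung it back in the stand, let go and backed the gripper straight up.

**Last checks, all before hand-in; it reported no verdict:**
- **Orange ball:** it is in the dish, 46 mm from where it lay (about 38 mm from the dish's middle, centre at z = 12.5 mm). All eight balls are still in the dish.
- **Stirrer:** it stands upright with the collar flat on the plate. Its handle top measured 134.5 mm high, against 135 mm expected. It is within 1 mm of the measured hole centre.
- **Gripper:** open and clear above the stand.
- **Forces:** the force readings at the end of each move stayed under 2 N.

**Disagreements:** the wrist camera and the two fixed cameras differed by 1–2 mm on the handle and ball positions. They differed by up to about 4 mm on the tip position just before it went into the dish. That was within the clearances and caused no trouble. The tip also pushed the balls out to the rim quickly. After the first turn most of them had stopped moving, though the orange ball still shifted.

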